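# Index the tool carousel by its handwheel and stow the desoldering pump

### The job

Wind the spoked handwheel, counting the turns, until the one empty tube of the geared tool carousel stands centred in the gap of the wire guard, and let go of the wheel. Then take the desoldering pump out of its stand and drop it nozzle-down, all the way, into that tube. Turn the carousel only by its handwheel, never by hand, and leave the bottle, jar, meter and cleaner tin where they stand.

Things in the scene. Friction and masses are not known exactly. Their poses are not given: they have to be found in the camera images.
- carousel: Round aluminium tool carousel, 200 mm across, on a vertical axis; origin on the axis at bench level, z up, -x points to the empty tube. Six white 38 mm tubes stand on it 75 mm from the axis, 60 degrees apart, rims 105 mm above the bench; five hold stowed tools whose stubby ends reach 124 mm, one is empty. It winds either way, as far as needed, and stays where it is left.
- indexer: Grey fixed base plate, 190 x 460 x 14 mm, that carries carousel and handwheel. Its origin lies on the bench under the carousel's axis, z up; the wheel's axis is 220 mm away along its -y. Gearing: one turn of the wheel turns the carousel 60 degrees, one tube (6 turns a revolution), the opposite way: wheel clockwise, carousel counterclockwise, seen from above.
- socket (a point): Centre of the mouth of the empty tube, 75 mm from the carousel's axis, 105 mm above the bench; it turns with the carousel. Inside 30 mm wide, 56 mm deep (its floor is 49 mm above the bench).
- gap (a point): Middle of the gap in the wire guard, 75 mm from the carousel's axis, 135 mm above the bench; the empty tube has to stand right below it. The guard is a fixed cage of 5 mm wires 135 mm above the bench over the other tubes, 229 mm across, on thin legs; it is open for 30 degrees to each side of this point seen from the axis, and the pump can go in nowhere else.
- wheel_hub (a point): Centre of the steel handwheel, 125 mm above the bench, level with rim and spokes; turns with the wheel, z up, x along one of the three 12 mm spokes, 120 degrees apart. Rim 170 mm mean diameter, 14 mm thick; hub 36 mm, shaft 32 mm; gearbox top 54 mm above the bench. A closed gripper let down into a window between spokes, 50 mm from the hub, can push a spoke round.
- wheel (a joint): Angle of the handwheel in rad, growing clockwise seen from above (6.283 a turn); its zero means nothing. Turning it takes about 0.15 to 0.25 N m; it does not coast when let go.
- pump_mid (a point): Centre of the desoldering pump, a 24 mm aluminium barrel with black collar and button, 170 mm long, about 90 g, upright in its stand, z up: 85 mm above the nozzle end. The lowest 20 mm taper to a 12 mm nozzle; the barrel is 24 mm wide from 20 to 150 mm above the nozzle end, the button on top 18 mm. When right down in the empty tube, this point is 134 mm above the bench.
- stand: Fixed pump stand: a black sleeve 37 mm outside, 29 mm inside, rim 60 mm above the bench, floor 15 mm, on a steel foot 72 mm across; origin under its centre.
- bottle: White bottle, 64 mm across, 170 mm tall, origin under its centre; leave alone.
- jar: Amber jar, 60 mm across, 60 mm tall, origin under its centre; leave alone.
- meter: Black hand-held meter lying flat, 75 x 150 x 34 mm (long side along its y), origin under its centre; leave alone.
- cleaner: Open steel tip-cleaner tin, 76 mm across, 50 mm tall, origin under its centre; leave alone.
Mind the look-alikes: they are no part of the job. Of the things that look like the part that bears pump_mid, the larger one is meant.

How it is judged:
By the outcome, as a careful person would: the job done as asked, in the order asked, and still so for the second after the job is handed in, with the robot touching nothing.
It also fails if it takes over 72 s, if anything falls off the work surface, if the arm or the gripper's body presses on something with over 40 N, if the wrist force passes 120 N, or if a joint passes its speed limit or range.

### The arm

A 6-joint arm with a two-finger parallel gripper is mounted at the origin on the work surface. World frame = base frame: x ahead of the robot, y to its left, z up, the work surface at z = 0. Lengths are in m, angles in degrees, forces in N, time in s.
With the tool pointing down it reaches from about 0.275 to 0.875 m from the base axis. Payload 12.5 kg.
Tool frame: the origin (TCP) lies between the finger pads; the fingertips stand nose_length ahead of it and the grasp point (between the pads) lies 8 mm behind it (nose_length is the distance from the TCP to the fingertips, in m); z points along the fingers, y is the line along which they close (so a half turn about z gives the same grasp; the last joint's range is limited). The gripper opens to 85 mm and grips with 20 to 120 N. Pads are 22 mm wide; open, the fingers measure 114 mm over their backs; the gripper's body (76 mm by 85 mm) begins 54 mm behind the grasp point. The pads swing forward as they close: fully open they stand 13 mm farther back than shut.
Start: joints at [59.496, 20.094, 94.641, -0, 65.266, -4.847], TCP at [0.238, 0.496, 0.242] pointing down, gripper open.
Joint ranges: [-157.81, 157.81], [-45, 120.19], [0.68, 151.7], [-89.99, 269.99], [4.06, 180], [-164.3, 164.3]. Speed limits (degrees/s): [127.2, 127.2, 159.86, 180, 180, 180].

### API

Orientations are given as [roll, pitch, yaw] about the fixed x, y, z axes, in that order (R = Rz(yaw) Ry(pitch) Rx(roll)).
In Python, from workcell import goto, movel, goto_joints, set_gripper, sleep, solve_ik, get_state, camera, IKError, sign_off, nose_length gives the robot as it stands. Calls block until the motion is done:
- goto(position, orientation): joint-space move of the TCP to a pose.
- movel(position, attitude=None, rate=0.15, f_stop=None): straight line of the TCP; attitude=None keeps the orientation; rate is the mean speed in m/s. With f_stop (N) it stops when the force on the tool has changed by that much, and returns True; else False.
- goto_joints(angles): joint-space move.
- set_gripper(opening, force=None): finger opening in m; force is the grip in N (None keeps the last); returns when the fingers have stopped.
- sleep(seconds).
- solve_ik(position, orientation): joint angles nearest the present ones, or None.
- get_state(): the state.
- camera(name): name is "scene" or "top" or "wrist"; returns a dict with "image" (400x640x3 uint8, red, green, blue), "camera_matrix" (3x3 intrinsics, pixels), "world_from_camera" (4x4, takes a point from camera to world coordinates). Camera axes: x right, y up, looking along -z (the intrinsics and any distortion apply to the point x, -y, -z); pixel columns grow to the right and rows downward; lengths in m; the calibration is good to about 2 mm. The wrist camera is an equidistant fisheye: a pixel r from the principal point sees the ray r / f radians off the axis. A picture is of the moment at which its call begins. There is no depth.
A pose or a line that the arm cannot do raises IKError and nothing moves.
- sign_off(): hands the job in; it is judged then, once.
The state is a dict: "time_s": time; "joints": joint angles; "joint_vel": joint speeds; "joint_efforts": joint torques, N m; "eef_pos": TCP position; "tool_rot": TCP orientation; "ft_force": force on the tool from outside, world axes, zero at the start; "wrist_torque": the same for the moment, N m; "gripper_width": finger opening in m; "gripper_force": force on a finger pad.
Only numpy, scipy, OpenCV 4.12 (cv2) and the standard library are available. Lean on these libraries where they do the work, as an engineer would, in place of code of your own. Each camera call takes 0.05 s, during which the arm holds its last target. There are 200 camera calls.

## Working session

There is one attempt and no reset: what is moved stays moved. The work goes in short steps, each a Python script; the robot and the scene stay as the last script left them, time stands still between calls to the robot, and variables do not carry over. Pictures are saved under pics/ and viewed, at most 10 in all, crops included, and the job is handed in when it is done.

```bash
mkdir -p pics; cat > h.py <<'E'
import numpy as np, cv2
from workcell import *
def snap(name,fn):
    c=camera(name); cv2.imwrite(f'pics/{fn}.png',c['image'][:,:,::-1]); np.savez(f'pics/{fn}.npz',K=c['camera_matrix'],T=c['world_from_camera']); return c
def ray(fn,u,v,fish=False):
    d=np.load(f'pics/{fn}.npz');K,T=d['K'],d['T']
    x,y=(u-K[0,2])/K[0,0],(v-K[1,2])/K[1,1]
    if fish:
        r=np.hypot(x,y); s=np.sin(r)/max(r,1e-9); D=np.array([x*s,-y*s,-np.cos(r)])
    else: D=np.array([x,-y,-1.])
    return T[:3,3],T[:3,:3]@D
def at(fn,u,v,z,fish=False):
    o,d=ray(fn,u,v,fish); return o+d*(z-o[2])/d[2]
def proj(fn,p):
    d=np.load(f'pics/{fn}.npz');K,T=d['K'],d['T']
    q=T[:3,:3].T@(np.array(p)-T[:3,3]); return K[0,2]+K[0,0]*q[0]/-q[2], K[1,2]+K[1,1]*q[1]/q[2]
E
python3 - <<'E'
from h import *
for n in('top','scene'):
    c=snap(n,n+'0'); print(c['camera_matrix'],c['world_from_camera'])
a=cv2.imread('pics/top0.png');b=cv2.imread('pics/scene0.png')
print(nose_length if not callable(nose_length) else nose_length(),get_state()['time_s'])
E
```

```text
[[454.16402511   0.         321.91284864]
 [  0.         454.16402511 198.10738062]
 [  0.           0.           1.        ]] [[-0.00467075  0.99386139 -0.11053382  0.46490302]
 [-0.99987224 -0.00633136 -0.01467732 -0.02177897]
 [-0.01528706  0.11045114  0.99376398  1.42966088]
 [ 0.          0.          0.          1.        ]]
[[381.37453152   0.         322.28655345]
 [  0.         381.37453152 194.48988838]
 [  0.           0.           1.        ]] [[ 0.27126641 -0.80029075  0.53474222  1.09547649]
 [ 0.96249284  0.22825781 -0.14664891 -0.14848094]
 [-0.00469732  0.55446648  0.8321928   0.85958078]
 [ 0.          0.          0.          1.        ]]
0.011 0.1
```

View pics/top0.png

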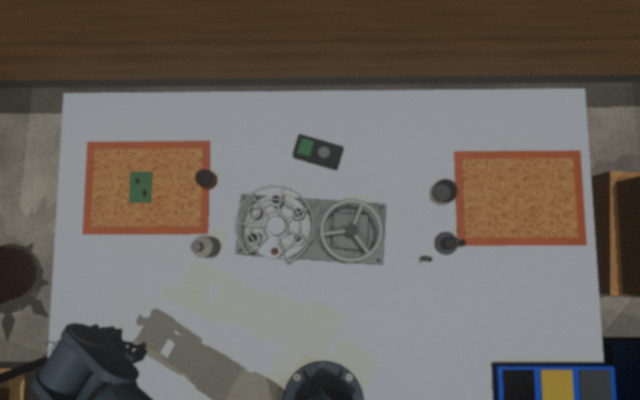

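View pics/scene0.png

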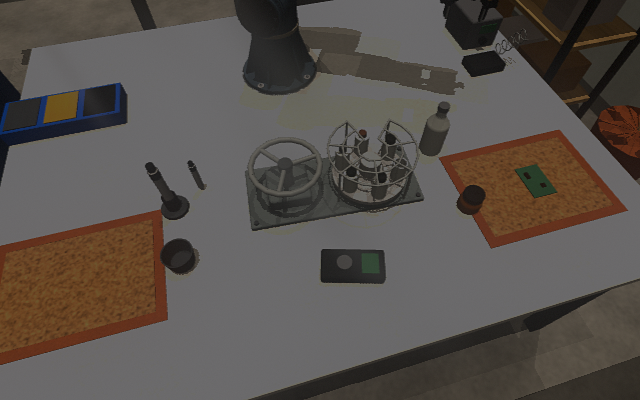

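Candidates for the pump are the large one in the stand (scene 160,190; top 447,243) and a small look-alike without a stand (scene 196,175; top 426,259). I choose the large one and check it, along with the carousel, in a brightened crop.

```bash
python3 - <<'E'
from h import *
a=cv2.imread('pics/top0.png');b=cv2.imread('pics/scene0.png')
A=cv2.resize(a[180:270,230:470],None,fx=3.33,fy=3.33,interpolation=cv2.INTER_CUBIC)
B=cv2.resize(b[115:235,130:450],(800,300),interpolation=cv2.INTER_CUBIC)
im=np.vstack([cv2.resize(A,(800,300)),B]); cv2.imwrite('pics/c1.png',cv2.convertScaleAbs(im,alpha=1.7))
E
```

```text
(no output)
```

View pics/c1.png

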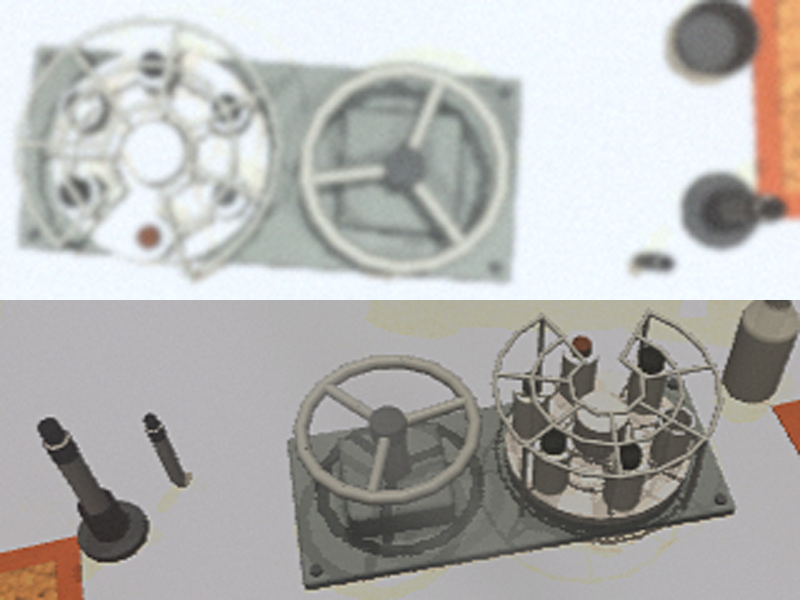

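```bash
python3 - <<'E'
from h import *
f=lambda x,y,z:at('top0',230+x/3.333,180+y/3.333,z)[:2]
c=[f(*p,.014) for p in[(37,45),(521,80),(510,283),(18,247)]]
print('plate',np.round(c,4).tolist(),np.linalg.norm(c[0]-c[1]),np.linalg.norm(c[1]-c[2]),np.mean(c,0))
e=(c[1]+c[2]-c[0]-c[3]);e/=np.linalg.norm(e);print('dir -y',e,np.degrees(np.arctan2(e[1],e[0])))
h=f(403,168,.125);print('hub',h,'axis from hub',h-.22*e)
T=[f(88,110,.105)]+[f(*p,.124) for p in[(148,236),(73,190),(228,195),(230,108),(153,66)]]
m=np.mean(T,0);print('axis tubes',m)
for t in T:print(t,np.linalg.norm(t-m),np.degrees(np.arctan2(*(t-m)[::-1])))
for p in[(195,278),(58,245)]:
    g=f(*p,.135);print('gapend',g,np.linalg.norm(g-m),np.degrees(np.arctan2(*(g-m)[::-1])))
for p in[(438,85),(316,180),(460,242)]:
    g=f(*p,.125)-h;print('spoke',np.linalg.norm(g),np.degrees(np.arctan2(g[1],g[0])))
print('stand',f(720,211,.0),'pump button',f(775,207,.185))
print(proj('top0',[*f(720,211,0),.185]))
# scene
s=lambda x,y,z:at('scene0',130+x/2.5,115+(y-300)/2.5,z)[:2]
print('scene: hub',s(388,418,.125),'button',s(47,426,.185),'foot',s(113,530,0))
for a in(59.5,):pass
print(get_state()['tool_rot'])
E
```

```text
plate [[0.6386, 0.2535], [0.6025, -0.2021], [0.4142, -0.1881], [0.4492, 0.2684]] 0.45705059008043525 0.18890267091310534 [0.52612659 0.03294744]
dir -y [-0.07771088 -0.99697594] -94.45699884209112
hub [ 0.5163787  -0.08517257] axis from hub [0.5334751  0.13416213]
axis tubes [0.53282761 0.13055169]
[0.56953924 0.19000838] 0.06987733240043878 58.306681947381804
[0.45931391 0.13413012] 0.07360074944549014 177.21320703580875
[0.49899221 0.1991466 ] 0.07648592655396794 116.25546212710366
[0.49402959 0.06544395] 0.07579118674077898 -120.79092543318436
[0.56905156 0.06379006] 0.07595583456961877 -61.516348413970505
[0.60603918 0.130791  ] 0.07321195546439387 0.18729036061944956
gapend [0.42379467 0.09264617] 0.11543400841259666 -160.82989276332162
gapend [0.45210319 0.20950697] 0.11291753495754873 135.63477201108168
spoke 0.07793464963024697 -23.497423147532245
spoke 0.07549808382073252 97.53720775359268
spoke 0.07946283359508215 -142.90429506935044
stand [ 0.47956498 -0.38726091] pump button [ 0.48069407 -0.38471038]
(np.float64(463.4829166718912), np.float64(242.51934001275595))
scene: hub [ 0.50683189 -0.08073383] button [ 0.47962169 -0.38292245] foot [ 0.47440917 -0.38353997]
[-1.79942141e+02 -3.81729503e-03  1.54341870e+02]
```

```bash
python3 - <<'E'
from h import *
goto([.49,.13,.42],[180,0,90]); sleep(.2)
c=snap('wrist','w1'); snap('top','top1')
print(c['camera_matrix'],c['world_from_camera'],get_state()['time_s'],get_state()['joints'])
a=cv2.imread('pics/w1.png'); cv2.imwrite('pics/w1b.png',cv2.convertScaleAbs(cv2.resize(a,(800,500),interpolation=cv2.INTER_CUBIC),alpha=1.5))
E
```

```text
[[309.70691629   0.         324.19738886]
 [  0.         309.70691629 198.01193399]
 [  0.           0.           1.        ]] [[ 9.99998794e-01 -1.54683576e-03  1.37604975e-04  4.90004126e-01]
 [ 1.45090646e-03  9.62207218e-01  2.72314458e-01  1.99203704e-01]
 [-5.53630242e-04 -2.72313930e-01  9.62208302e-01  5.52535971e-01]
 [ 0.00000000e+00  0.00000000e+00  0.00000000e+00  1.00000000e+00]] 2.1417 [9.63378160e+00 8.30286565e+00 8.51716263e+01 1.62082629e-03
 8.65423397e+01 9.59702713e+00]
```

View pics/w1b.png

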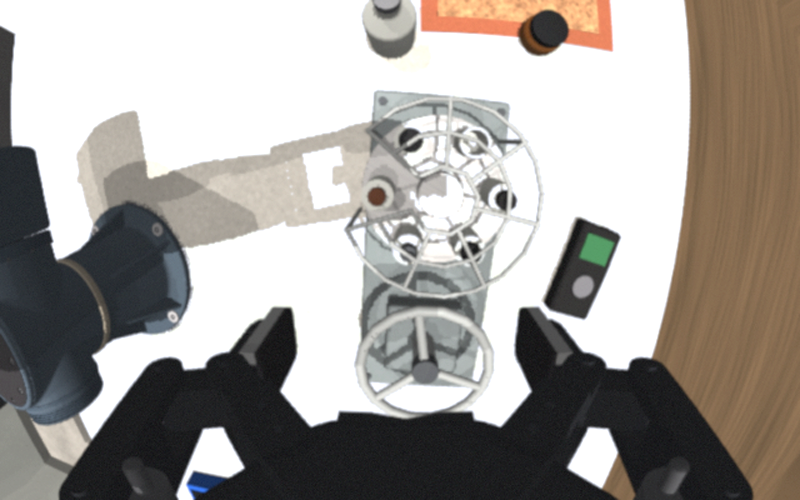

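The wrist view shows the empty tube at about (472,142) in the enlarged picture, the red-tipped tool at (377,196), the guard gap ends at (371,131) and (348,230), and the hub at (426,370).

```bash
python3 - <<'E'
from h import *
from scipy.optimize import least_squares
f=lambda x,y,z:at('w1',(x+.5)/1.25-.5,(y+.5)/1.25-.5,z,True)[:2]
an=lambda v:np.degrees(np.arctan2(v[1],v[0]))
G=np.array([f(*p,.135) for p in[(540,195),(450,98),(442,295),(500,113),(513,273),(371,131),(348,230),(390,276)]])
r=least_squares(lambda q:np.hypot(*(G-q[:2]).T)-q[2],[.53,.13,.115]);print('guard',r.x,r.fun.round(4))
m=r.x[:2]
for p in[(371,131),(348,230)]:g=f(*p,.135);print('end',g,an(g-m))
T=np.array([f(472,142,.105)]+[f(*p,.124) for p in[(409,139),(377,195),(404,243),(468,248),(505,201)]])
k=np.arange(6)*60
q=least_squares(lambda q:(T-q[:2]-.075*np.c_[np.cos(q[2]+np.radians(k)),np.sin(q[2]+np.radians(k))]).ravel(),[.53,.13,1.]);print('tubes',q.x[:2],np.degrees(q.x[2]),q.fun.round(4))
h=f(426,370,.13);print('hub',h, h-m, np.linalg.norm(h-m))
for p in[(420,318),(380,397),(474,386)]:
  s=f(*p,.125)-h;print('spoke',np.linalg.norm(s),an(s))
c=[f(*p,.014) for p in[(377,92),(508,103)]];print('plate',c,np.linalg.norm(c[0]-c[1]),an(c[1]-c[0]))
E
```

```text
guard [0.53518442 0.13461093 0.11170214] [-0.0045  0.0001 -0.0006  0.0013  0.0054 -0.0002  0.0025 -0.004 ]
end [0.45313835 0.21012355] 137.3745097578037
end [0.42591349 0.10138517] -163.08717466872443
tubes [0.52885328 0.13899476] 57.65406197579091 [-0.0024 -0.0031 -0.0003 -0.0041  0.0043 -0.0031 -0.0004  0.0078 -0.001
  0.005  -0.0001 -0.0025]
hub [ 0.51689069 -0.08498117] [-0.01829372 -0.2195921 ] 0.22035278552258997
spoke 0.07419019231703537 96.89061854896745
spoke 0.07861110542068679 -141.28728465805133
spoke 0.07376719748635722 -25.619898788902393
plate [array([0.45081673, 0.26787699]), array([0.63298573, 0.257009  ])] 0.18249289642726427 -3.4141501308419744
```

```bash
cat >> h.py <<'E'
H=np.array([.5166,-.085])
def cp(a,z=.108,r=.05): a=np.radians(a); return [H[0]+r*np.cos(a),H[1]+r*np.sin(a),z]
def push(a0,a1,step=15,rate=.12):
    n=max(1,int(np.ceil(abs(a1-a0)/step)))
    for a in np.linspace(a0,a1,n+1)[1:]:
        if movel(cp(a),rate=rate,f_stop=40): print('STOP at',a,get_state()['ft_force']); return a
    return a1
E
python3 - <<'E'
from h import *
set_gripper(0)
goto(cp(157,.25),[180,0,90]); print(get_state()['time_s'])
print(movel(cp(157),rate=.2,f_stop=15))
t=get_state()['time_s']; a=push(157,130); print(get_state()['time_s']-t,get_state()['ft_force'])
if a==130: a=push(130,-517); s=get_state(); print(a,s['time_s'],s['ft_force'],s['joints'])
if a==-517:
    push(-517,-507); movel(cp(-507,.25),rate=.25); 
    goto([.49,.13,.42],[180,0,90]); sleep(.1)
    snap('wrist','w2'); snap('top','top2'); print(get_state()['time_s'])
    x=cv2.imread('pics/w2.png')[60:350,240:460]; y=cv2.imread('pics/top2.png')[180:270,230:400]
    X=cv2.resize(x,None,fx=2,fy=2,interpolation=cv2.INTER_CUBIC)
    cv2.imwrite('pics/w2b.png',cv2.convertScaleAbs(X,alpha=1.3))
E
```

```text
3.925
False
0.5 [-0.80449094 -0.68473463  0.34866407]
-517 16.65 [-0.1782593  -1.19703149 -0.38026106] [-1.80481687e+01  2.44454825e+01  1.10979783e+02  3.96980145e-03
  4.46081919e+01 -1.80815998e+01]
18.9583
```

View pics/w2b.png

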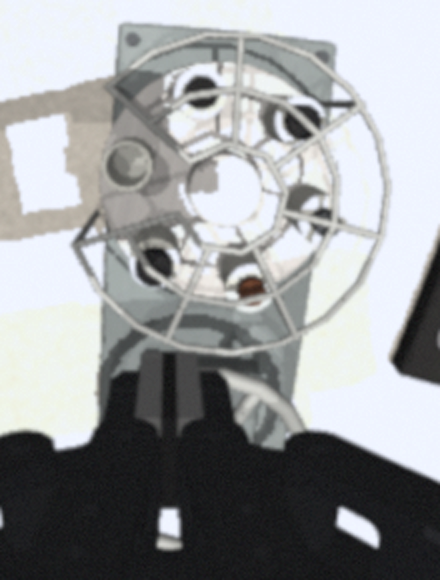

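The empty tube now stands in the gap region at about (129,165) in the crop. I'll compute what error is left.

```bash
python3 - <<'E'
from h import *
from scipy.optimize import least_squares
f=lambda x,y,z:at('w2',(x+.5)/2-.5+240,(y+.5)/2-.5+60,z,True)[:2]
an=lambda v:np.degrees(np.arctan2(v[1],v[0]))%360
rim=np.array([f(*p,.135) for p in[(110,88),(240,37),(357,106),(385,190),(378,237),(294,334),(171,342),(78,244),(165,53),(330,75),(235,352),(120,310)]])
r=least_squares(lambda q:np.hypot(*(rim-q[:2]).T)-q[2],[.53,.13,.115]);print('guard',r.x,r.fun.round(4))
m=r.x[:2]
for p in[(110,88),(78,244),(185,157),(183,210),(240,37),(357,106),(378,237),(294,334),(171,342)]:
    g=f(*p,.135)-m;print('wire',p,np.hypot(*g).round(4),an(g).round(1))
T=np.array([f(*p,z) for p,z in[((129,165),.105),((155,265),.124),((250,288),.124),((325,220),.124),((298,120),.124),((201,92),.124)]])
k=np.radians(np.arange(6)*60)
q=least_squares(lambda q:(T-q[:2]-.075*np.c_[np.cos(q[2]+k),np.sin(q[2]+k)]).ravel(),[.53,.13,2.9]);print('tubes',q.x[:2],np.degrees(q.x[2]),q.fun.round(4))
for c in(m,q.x[:2],[.534,.134]):print('empty',T[0],np.hypot(*(T[0]-c)),an(T[0]-c))
# top view: spokes + sleeve
y=cv2.imread('pics/top2.png')[180:270,230:400]
cv2.imwrite('pics/t2b.png',cv2.convertScaleAbs(cv2.resize(y,None,fx=4.5,fy=4.5,interpolation=cv2.INTER_CUBIC),alpha=1.7))
E
```

```text
guard [0.53170537 0.13352697 0.11029095] [ 0.0011  0.0009 -0.0005  0.0003 -0.0002 -0.001   0.0005 -0.0008 -0.0012
  0.0001  0.0011 -0.0003]
wire (110, 88) 0.1114 136.7
wire (78, 244) 0.1095 196.1
wire (185, 157) 0.0429 136.6
wire (183, 210) 0.0331 191.9
wire (240, 37) 0.1112 87.3
wire (357, 106) 0.1098 37.8
wire (378, 237) 0.1101 347.1
wire (294, 334) 0.1093 296.8
wire (171, 342) 0.1108 248.5
tubes [0.53023209 0.13707708] 165.54963475422988 [ 0.0033 -0.001   0.002   0.0015 -0.0019  0.003  -0.0014  0.0002 -0.0036
 -0.0015  0.0015 -0.0022]
empty [0.46089972 0.15478569] 0.07392816328655115 163.2881120549128
empty [0.46089972 0.15478569] 0.07155817054114087 165.67205670922183
empty [0.46089972 0.15478569] 0.07599799605306838 164.12716642150764
```

View pics/t2b.png

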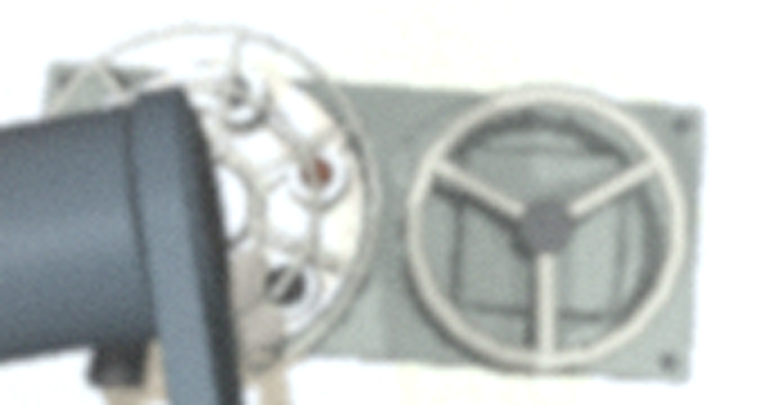

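```bash
python3 - <<'E'
from h import *
goto(cp(-480,.2),[180,0,90]); print(movel(cp(-480),rate=.2,f_stop=15))
a=push(-480,-524); print(a,get_state()['ft_force'])
push(a,a+8); movel(cp(a+8,.2),rate=.25)
goto([.46,.081,.30],[180,0,90]); sleep(.1); snap('wrist','w3'); snap('top','top3'); print(get_state()['time_s'])
d=np.load('pics/w3.npz'); print(d['T'][:3,3])
x=cv2.imread('pics/w3.png')[0:260,180:520]
cv2.imwrite('pics/w3b.png',cv2.convertScaleAbs(cv2.resize(x,None,fx=2,fy=2,interpolation=cv2.INTER_CUBIC),alpha=1.2))
E
```

```text
False
-524 [ 0.17748692 -0.19969027 -0.17028037]
23.45
[0.46046645 0.14858392 0.43160665]
```

View pics/w3b.png

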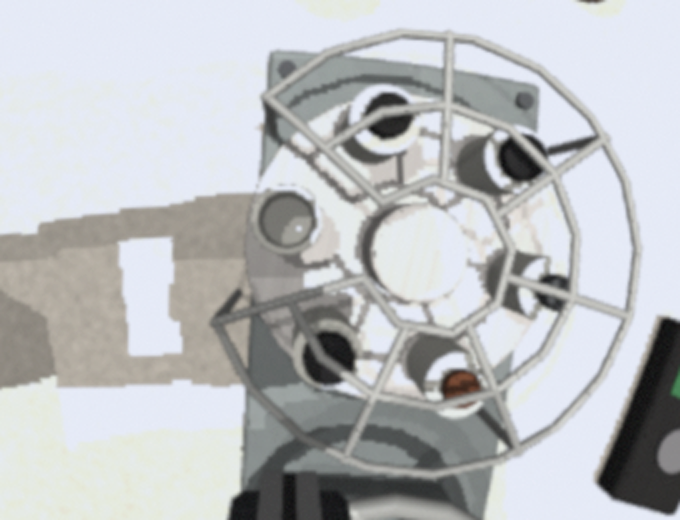

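```bash
python3 - <<'E'
from h import *
from scipy.optimize import least_squares
f=lambda x,y,z:at('w3',(x+.5)/2-.5+180,(y+.5)/2-.5,z,True)[:2]
an=lambda v:np.degrees(np.arctan2(v[1],v[0]))%360
V=[(266,97),(214,321),(450,36),(603,137),(630,316),(514,450),(348,456)]
A=[30,-30,80,130,180,230,280]; A=np.radians([-30,30,-80,-130,180,130,80])
W=np.array([f(*p,.135) for p in V])
q=least_squares(lambda q:(W-q[:2]-q[3]*np.c_[np.cos(q[2]+A),np.sin(q[2]+A)]).ravel(),[.53,.13,2.9,.112])
print('guard fit',q.x[:2],np.degrees(q.x[2]),q.x[3],q.fun.round(4))
g=q.x[:2]+.075*np.array([np.cos(q.x[2]),np.sin(q.x[2])]); 
T=np.array([f(*p,z) for p,z in[((288,219),.105),((330,357),.124),((460,387),.124),((555,291),.124),((522,157),.124),((387,114),.124)]])
k=np.radians(np.arange(6)*60)
t=least_squares(lambda q:(T-q[:2]-.075*np.c_[np.cos(q[2]+k),np.sin(q[2]+k)]).ravel(),[.53,.13,2.9]);print('tubes',t.x[:2],np.degrees(t.x[2]),t.fun.round(4))
print('gap',g,'socket',T[0],an(T[0]-q.x[:2]),np.hypot(*(T[0]-q.x[:2])))
# bisector locally: corner symmetric distances
e=W[:2]; print('ends',e,'dist socket->ends',np.hypot(*(e-T[0]).T),'chord',np.hypot(*(e[0]-e[1])))
E
```

```text
guard fit [0.53169714 0.13494561] 166.93243869674953 0.11203391098760895 [-0.0007 -0.0004 -0.0011  0.0004  0.0004 -0.0006 -0.0004  0.0004  0.0017
 -0.0003 -0.0022 -0.0004  0.0023  0.0008]
tubes [0.52951823 0.1357095 ] 166.96924473005322 [ 0.0029 -0.0006  0.0023  0.0014 -0.0015  0.0026 -0.0022  0.0005 -0.0019
 -0.0021  0.0004 -0.0018]
gap [0.45863933 0.15190309] socket [0.45931034 0.15200728] 166.73736613126812 0.07437035674968938
ends [[0.44912752 0.21109192]
 [0.42339835 0.10269275]] dist socket->ends [0.05995569 0.06100487] chord 0.11141082081213774
```

The socket and the gap centre agree to about 1 mm and 0.2°, and the wheel is free. On to the pump.

```bash
python3 - <<'E'
from h import *
set_gripper(.085)
goto([.48,-.453,.30],[180,0,90]); sleep(.1); snap('wrist','w4'); print(get_state()['time_s'],np.load('pics/w4.npz')['T'][:3,3])
x=cv2.imread('pics/w4.png')[0:260,180:520]
cv2.imwrite('pics/w4b.png',cv2.convertScaleAbs(cv2.resize(x,None,fx=2,fy=2,interpolation=cv2.INTER_CUBIC),alpha=1.6))
E
```

```text
26.3167 [ 0.48063681 -0.38346972  0.43303386]
```

View pics/w4b.png

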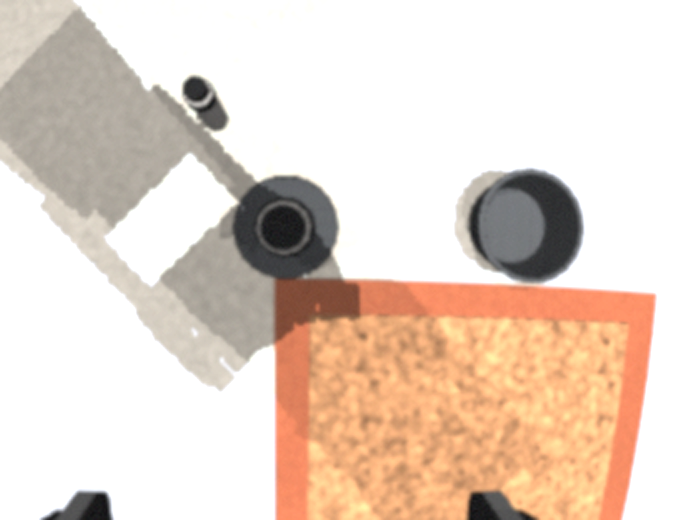

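The large pump's button is at (283,228), concentric with its foot at (286,227), so it stands upright. The small look-alike is at (196,88), clear of the fingers.

```bash
python3 - <<'E'
from h import *
f=lambda x,y,z:at('w4',(x+.5)/2-.5+180,(y+.5)/2-.5,z,True)[:2]
b,fo=f(283,228,.185),f(286,227,.01); print(b,fo)
p=b*.7+fo*.3
goto([*p,.24],[180,0,90]); print(movel([*p,.134],rate=.15,f_stop=12))
set_gripper(.015,50); s=get_state(); print(s['gripper_width'],s['gripper_force'],s['eef_pos'],s['ft_force'])
if s['gripper_width']>.02:
    movel([*p,.30],rate=.15); s=get_state(); print(s['gripper_width'],s['ft_force'],s['time_s'])
    movel([.459,.02,.30],rate=.25); movel([.459,.152,.30],rate=.2); sleep(.2)
    snap('wrist','w5'); snap('scene','s5'); snap('top','top5'); print(get_state()['time_s'],get_state()['gripper_width'])
    x=cv2.imread('pics/w5.png')[0:400,120:520]; y=cv2.imread('pics/s5.png')[60:260,230:430]
    cv2.imwrite('pics/w5b.png',cv2.convertScaleAbs(np.hstack([x,cv2.resize(y,(400,400),interpolation=cv2.INTER_CUBIC)]),alpha=1.4))
E
```

```text
[ 0.47834414 -0.38441587] [ 0.47874956 -0.38439984]
False
0.022977646148237427 48.845529556274414 [ 0.4785504  -0.38454171  0.13437242] [-1.27623378  0.89670726  4.27232714]
0.02283644303843346 [ 0.29651171 -0.08012074 -1.32143025] 29.475
32.4 0.022577245933550195
```

View pics/w5b.png

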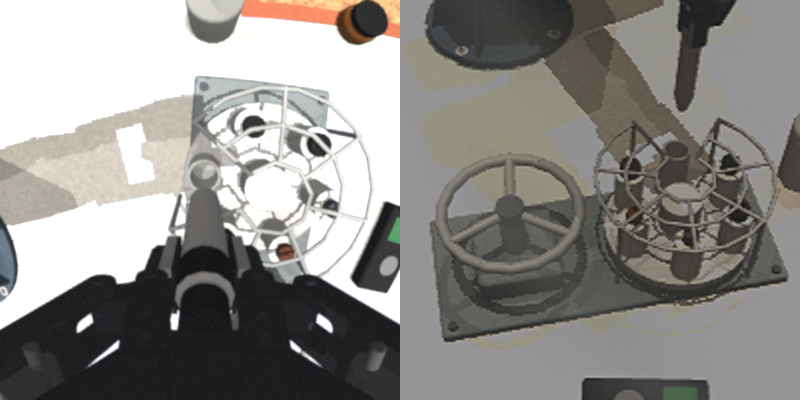

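```bash
python3 - <<'E'
from h import *
p=[.459,.152]
r=movel([*p,.215],rate=.1,f_stop=8); print(r)
if not r: r=movel([*p,.166],rate=.05,f_stop=8)
s=get_state(); print(r,s['eef_pos'],s['ft_force'],s['wrist_torque'],s['time_s'])
if s['eef_pos'][2]<.180:
    set_gripper(.06); sleep(.2); s=get_state(); print(s['ft_force'])
    movel([*p,.30],rate=.2); goto([.42,-.03,.36],[180,0,90]); sleep(.1)
    snap('wrist','w6'); snap('scene','s6'); snap('top','top6'); print(get_state()['time_s'])
    x=cv2.imread('pics/w6.png')[0:300,120:520]; y=cv2.imread('pics/s6.png')[80:230,230:430]
    cv2.imwrite('pics/w6b.png',cv2.convertScaleAbs(np.hstack([x,cv2.resize(y,(400,300),interpolation=cv2.INTER_CUBIC)]),alpha=1.4))
E
```

```text
False
True [0.45895927 0.15202411 0.16826808] [-0.95867333  0.03685221  7.60190199] [-0.04292945  0.42511283  0.0312007 ] 34.2833
[-0.22363714  0.17421774  0.02713236]
36.7833
```

```bash
ls -la pics/w6b.png
```

```text
-rw-r--r-- 1 agent agent 302785 Dec  1 18:45 pics/w6b.png
```

The pump bottomed at TCP z 0.168, exactly the expected depth. One last look before handing in.

View pics/w6b.png

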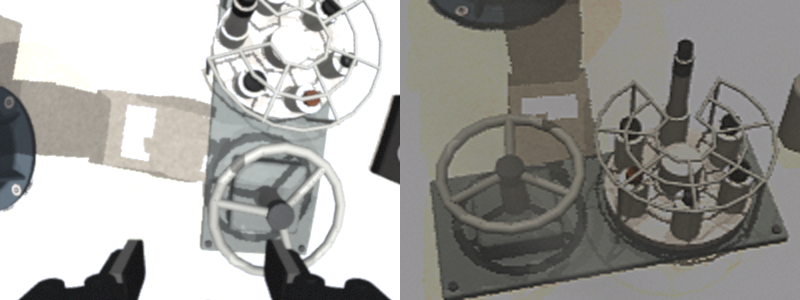

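The pump stands upright in the tube in the gap (right half, about 680,100), the gripper is clear, and the other objects look undisturbed.

```bash
python3 -c "
from workcell import *
print(sign_off())"
```

```text
the job is handed in; nothing more can be done
None
```

I wound the wheel about 1.8 turns clockwise, which centred the empty tube in the gap to about 1 mm by the camera, let go, lowered the pump nozzle-down to the tube floor, and handed the job in at about 37 s on the robot clock.

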